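Roll the tin along the rack to its twin

TASK

The tall tin lying by itself in the middle of the wavy tin rack belongs next to the other tall tin at the end of the rack. Roll it there over the ridges with the fingertips (a push on its top does it), without picking it up or dragging it, until it rests in the free hollow right beside that other tall tin, and push its near end so that it lies home against the rack's back rail, as the other tins do. Leave the two end tins in their hollows, and do not disturb the mug and the spice jar behind the rack.

Things in the scene. Friction and masses are not known exactly. Their poses are not given: they have to be found in the camera images.
- tin_rack: wavy tin rack of plain light wood, fixed on the worktop, 142 mm deep (x), 512 mm long (y). Origin: centre of its underside, z = 0; x points to its back rail, y along the rack, z up. Open at the front; end boards 37 mm high close it beyond y = 242 and -242 mm. A tin in a hollow has its axis along x at z = 52 mm, its top at z = 90 mm; on a ridge both are 8 mm higher
- rack_wave (a point): point on the middle ridge of the rack's wavy slats, 22 mm above the rack's origin, same axes. Two slats run along y, an 18 mm wide one centred at x = -38 mm of the rack and a 42 mm wide one at x = 33 mm; their tops are a cosine wave: hollows at y = -200, -120, -40, 40, 120, 200 mm, z = 14 mm; ridges midway between, z = 22 mm; steepest slope about 17 degrees
- rack_rail (a point): middle of the back rail's inner face, at the top of the rail: x = 60, y = 0, z = 55 mm of the rack, same axes. The straight, fixed rail runs along y over all six hollows; a tin is home when its base touches it
- tall_tin_mid (a point): centre of the loose tall tin to be rolled: closed rigid food tin, 75.4 mm across, 110 mm long, 0.4 to 0.65 kg, lying on its side in the hollow at y = 40 mm of the rack, 12 to 28 mm short of the back rail. Home against the rail this point is at x = 5 mm of the rack. Axes: z along the tin, from base to near end (towards the robot); x up at the start, turning as it rolls
- tall_tin: the same tin; this origin is the centre of its base, which faces the back rail (55 mm from its middle, same axes). Let go just past a ridge it rolls down into the next hollow by itself and rocks there for 1 to 2 s; it slides along its axis at a push of about 3 to 8 N
- end_tall_tin_mid (a point): centre of the other tall tin, of the same kind and size, lying home in an end hollow of the rack, y = 200 or -200 mm (either can occur)
- short_tin_mid (a point): centre of the short tin, 75.4 mm across and 58 mm long, lying home in the other end hollow
- mug: white spotted mug with a handle, 82 mm across, 91 mm high, standing behind the rack; origin: centre of its underside
- spice_jar: small spice jar with a dark cap, 41 mm across, 105 mm high, standing behind the rack; origin: centre of its underside

How it is judged:
By the outcome, as a careful person would: the job done as asked, in the order asked, and still so for the second after the job is handed in, with the robot touching nothing.
It also fails if it takes over 61 s, if anything falls off the work surface, if the arm or the gripper's body presses on something with over 40 N, if the wrist force passes 120 N, or if a joint passes its speed limit or range.

ROBOT

A 6-joint arm with a two-finger parallel gripper is mounted at the origin on a cart in front of the work surface, level with it; the furniture and walls round the work are solid. World frame = base frame: x ahead of the robot, y to its left, z up, the work surface at z = 0. Lengths are in m, angles in rad, forces in N, time in s.
With the tool pointing down it reaches from about 0.4 to 0.825 m from the base axis. Payload 7 kg.
Tool frame: the origin (TCP) lies on the front face of the gripper's body, between the roots of the fingers; the fingertips stand 73 mm ahead of it and the grasp point (between the pads) lies 54 mm ahead of it; z points along the fingers, y is the line along which they close (so a half turn about z gives the same grasp; the last joint's range is limited). The gripper opens to 85 mm and grips with 20 to 120 N. Pads are 22 mm wide; open, the fingers measure 114 mm over their backs; the gripper's body (76 mm by 85 mm) begins 54 mm behind the grasp point. The pads swing forward as they close: fully open they stand 13 mm farther back than shut.
Start: joints at [-0.993, 0.359, 0.012, 0, -1.224, -0.288], TCP at [0.193, -0.647, 0.304] pointing down, gripper open.
Joint ranges: [-3.07, 3.07], [-1.43, 2.12], [-1.02, 1.25], [-3.03, 1.67], [-3.05, -0], [-3.03, 3.03]. Speed limits (rad/s): [2.39, 2.39, 3.01, 3.14, 3.14, 3.14].

INTERFACE

Orientations are given as a rotation vector (axis times angle).
In Python, from station import r gives the robot as it stands.
- The arm moves only by the tool jog_arm, never from a script. Its arguments are lists of equal length, an entry for each row: "linear": the shift along the tool's x, y, z in m, a list of three; "turn": the turn about the tool's z in degrees; "gripper": the opening, from 0 (shut) to 1 (fully open). A call has 1 to 12 rows; each row shifts and turns the commanded pose from where the row before left it, along the tool's axes as they then stand; what a row does not reach is not made up. A row lasts 1/10 s, in which the tool goes at most 50 mm and 8.59 degrees, less where a joint would pass 70% of its speed; a pose out of reach is approached as far as the arm can. A call with a gripper value outside its range is refused whole. The fingers move at their own pace and stop on an object; "squeeze" is the grip in N (left out, the last holds). Time passes only in rows, so rows that do not move let the fingers close. It gives the time, the measured TCP pose, the force, the opening and the grip force at its end, in the units of the state.
- r.sense(): the state, without advancing time (a new reading comes with each control period).
- r.grab_frame(name): name is "side" or "top"; returns a dict with "frame" (400x640x3 uint8, red, green, blue), "fx", "fy", "cx", "cy" (pixels), "world_to_cam" (4x4, takes a point from world to camera coordinates). Camera axes: x right, y down, z forward; pixel columns grow to the right and rows downward; lengths in m; the calibration is good to about 2 mm. A picture is of the moment at which its call begins. There is no depth.
- r.job_done(): hands the job in; it is judged then, once.
The state is a dict: "clock": time; "q": joint angles; "dq": joint speeds; "effort": joint torques, N m; "eef_pos": TCP position; "orientation": TCP orientation; "contact_force": force on the tool from outside, world axes, zero at the start; "ft_torque": the same for the moment, N m; "width": opening from 0.0 (shut) to 1.0 (fully open); "grasp_force": force on a finger pad.
Only numpy, scipy, OpenCV 4.12 (cv2) and the standard library are available. Lean on these libraries where they do the work, as an engineer would, in place of code of your own. Each camera call takes 0.05 s, during which the arm holds its last target. There are 200 camera calls.

## Working session

There is one attempt and no reset: what is moved stays moved. The work goes in short steps, Python scripts to look and compute and a tool call to move; the robot and the scene stay as the last step left them, time stands still between calls to the robot, and variables do not carry over. Pictures are saved under pics/ and viewed, at most 10 in all, crops included, and the job is handed in when it is done.

Besides the shell and the picture viewer there is one more tool, called after ">>>" by a JSON object that holds its "fn" and its "kwargs". jog_arm: Moves the arm, as the interface text tells. Its arguments: {"type":"object","properties":{"linear":{"type":"array","items":{"type":"array","items":{"type":"number"}}},"turn":{"type":"array","items":{"type":"number"}},"gripper":{"type":"array","items":{"type":"number"}},"squeeze":{"type":"number"}},"required":["linear","turn","gripper"]}

```bash
mkdir -p pics; cat > h.py <<'E'
import numpy as np, cv2
from station import r
def ray(f,u,v):
    T=np.array(f["world_to_cam"]);R=T[:3,:3];o=-R.T@T[:3,3]
    return o,R.T@np.array([(u-f["cx"])/f["fx"],(v-f["cy"])/f["fy"],1])
def plane(f,u,v,z):
    o,d=ray(f,u,v);return o+d*(z-o[2])/d[2]
def proj(f,p):
    c=(np.array(f["world_to_cam"])@np.append(p,1))[:3];return c[0]/c[2]*f["fx"]+f["cx"],c[1]/c[2]*f["fy"]+f["cy"]
def save(f,n): cv2.imwrite("pics/"+n,f["frame"][:,:,::-1])
E
python3 - <<'E'
from h import *
for n in("top","side"):
    f=r.grab_frame(n);save(f,n+"0.png");T=np.array(f["world_to_cam"]);print(n,(-T[:3,:3].T@T[:3,3]).round(3),T[:3,:3].round(2).tolist(),f["fx"])
s=r.sense();print(s)
E
```

```text
top [ 0.463 -0.224  0.997] [[-0.01, -1.0, -0.01], [-0.98, 0.02, -0.17], [0.17, 0.01, -0.98]] 507.7836111232523
side [0.325 0.603 0.861] [[-0.94, -0.35, 0.02], [-0.25, 0.62, -0.74], [0.25, -0.7, -0.67]] 517.1703921593707
{'clock': 0.1, 'q': array([-9.92905977e-01,  3.59288064e-01,  1.11680897e-02, -2.78972606e-04,
       -1.22410766e+00, -2.88122836e-01]), 'dq': array([-0.00145108, -0.00015548,  0.00306129,  0.00102043, -0.00018121,
       -0.00022759]), 'effort': array([-4.34893605e-03, -5.84763622e+01,  2.94105130e+01,  6.95457324e+00,
       -3.22066837e-03, -1.81014542e-05]), 'eef_pos': array([ 0.19276908, -0.64655839,  0.30308788]), 'orientation': array([ 4.53374937e-01, -3.10833931e+00, -2.21342464e-03]), 'contact_force': array([-0.54583658,  0.44303972,  0.0334317 ]), 'ft_torque': array([ 0.03480498,  0.01855862, -0.02656434]), 'grasp_force': 0.0, 'width': 1.0048876067881765}
```

View pics/top0.png

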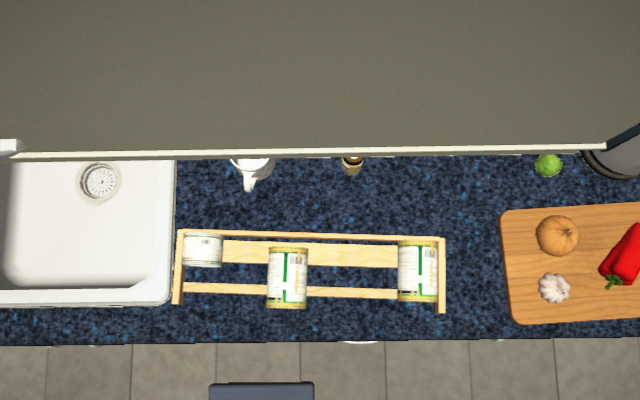

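View pics/side0.png

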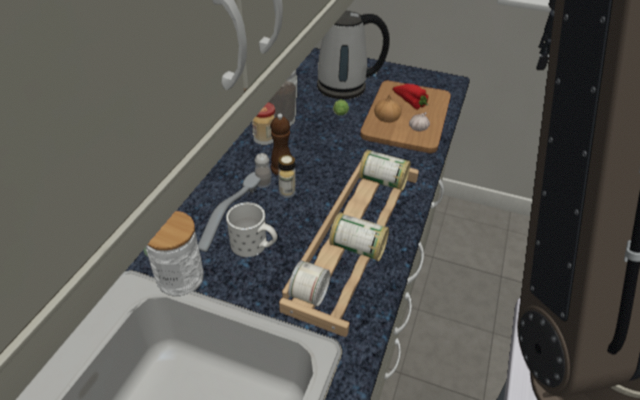

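The top view shows the rack at columns 173–446 and rows 229–313. The loose tin is at (287,278), the other tall tin at the right end at (417,271), and the short tin at the left end at (203,250). In the side view, the mug (250,230) and jar (287,175) stand behind the rack. The goal is the hollow at rack y = -120.

```bash
python3 - <<'E'
from h import *
im=cv2.imread("pics/top0.png")[220:325,165:455]
cv2.imwrite("pics/crop0.png",cv2.resize(im,None,fx=2.75,fy=2.75,interpolation=cv2.INTER_CUBIC))
f=r.grab_frame("top")
for n,u,v,z in[("frontL",173,304,.037),("frontR",446,312,.037),("backL",179,229,.055),("backR",445,237,.055),("tinTopNear",287,308,.052),("tinTopFar",287,247,.09),("tin",287,278,.09),("end",417,271,.09),("short",203,250,.09),("mug",252,165,.09),("jar",352,160,.1)]:
    print(n,plane(f,u,v,z).round(4))
E
```

```text
frontL [0.4522 0.0601 0.037 ]
frontR [ 0.4308 -0.4464  0.037 ]
backL [0.5904 0.0486 0.055 ]
backR [ 0.568 -0.448  0.055]
tinTopNear [ 0.4424 -0.1534  0.052 ]
tinTopFar [ 0.5503 -0.1564  0.09  ]
tin [ 0.4953 -0.1563  0.09  ]
end [ 0.5044 -0.3868  0.09  ]
short [ 0.5471 -0.0059  0.09  ]
mug [ 0.7026 -0.0922  0.09  ]
jar [ 0.7065 -0.2761  0.1   ]
```

View pics/crop0.png

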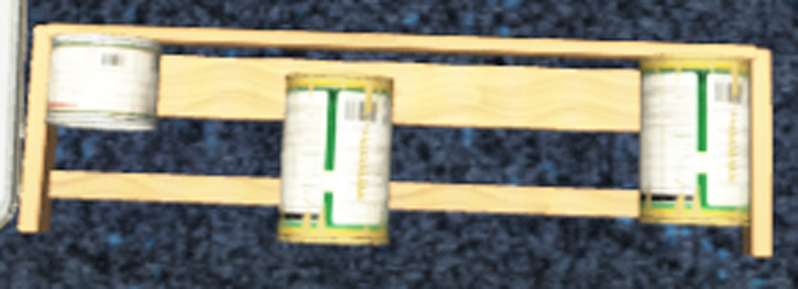

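>>> {"fn": "jog_arm", "kwargs": {"linear": [[0, 0, 0], [0, 0, 0], [0, 0, 0], [-0.02, 0.04, 0], [-0.02, 0.04, 0], [-0.02, 0.04, 0], [-0.02, 0.04, 0], [-0.02, 0.04, 0], [-0.02, 0.04, 0], [-0.02, 0.04, 0], [-0.02, 0.04, 0], [-0.02, 0.04, 0]], "turn": [6.4, 6.4, 6.4, 0, 0, 0, 0, 0, 0, 0, 0, 0], "gripper": [0, 0, 0, 0, 0, 0, 0, 0, 0, 0, 0, 0]}}

```text
clock: 1.35
eef_pos: [0.3894, -0.2937, 0.304]
orientation: [0.071, 3.14, 0.0]
contact_force: [1.0, 0.4, 0.4]
width: -0.002
grasp_force: 0.0
```

```bash
cat >> h.py <<'E'
C=np.array([.5124,-.195]);YA=-.0436
RX=np.array([np.cos(YA),np.sin(YA)]);RY=np.array([-np.sin(YA),np.cos(YA)])
def st():
    from scipy.spatial.transform import Rotation as Ro
    s=r.sense();p=np.array(s["eef_pos"]);R=Ro.from_rotvec(s["orientation"]).as_matrix();d=p[:2]-C
    print("t",round(s["clock"],2),"p",p.round(4),"tip rack mm",(1e3*np.array([d@RX,d@RY,p[2]-.073])).round(1),"yawerr",np.degrees(np.arctan2(R[1,1],R[0,1])-np.arctan2(RY[1],RY[0])).round(2),"tz",R[:,2].round(3),"F",np.round(s["contact_force"],1),"w",round(s["width"],2))
E
python3 - <<'E'
from h import *
st()
# centre path of tin (rack y,z mm) and no-slip roll
R=37.7;yw=np.linspace(-40,40,4001);k=2*np.pi/80
z=18-4*np.cos(k*(yw+40))  ;a=np.arctan(4*k*np.sin(k*(yw+40)))
y=yw-R*np.sin(a);zc=z+R*np.cos(a);s=np.r_[0,np.cumsum(np.hypot(np.diff(y),np.diff(zc)))]
for t in range(-40,41,5):
    i=np.argmin(abs(y-t));print(t,round(zc[i]+R,2),round(s[i],1))
E
```

```text
t 1.35 p [ 0.3894 -0.2937  0.304 ] tip rack mm [-118.6 -103.9  231. ] yawerr -0.11 tz [ 0.  0. -1.] F [1.  0.4 0.4] w -0.0
-40 89.4 0.0
-35 90.52 5.1
-30 92.07 10.4
-25 93.58 15.6
-20 94.91 20.8
-15 95.98 25.9
-10 96.76 30.9
-5 97.24 36.0
0 97.4 41.0
5 97.24 46.0
10 96.76 51.0
15 95.98 56.0
20 94.91 61.2
25 93.58 66.3
30 92.07 71.6
35 90.52 76.8
40 89.4 81.9
```

>>> {"fn": "jog_arm", "kwargs": {"linear": [[-0.022, 0.033, 0.02], [-0.022, 0.033, 0.02], [-0.022, 0.033, 0.02], [-0.022, 0.033, 0.02], [-0.021, 0.034, 0.02], [0, 0, 0], [0, 0, 0]], "turn": [0, 0, 0, 0, 0, 0, 0], "gripper": [0, 0, 0, 0, 0, 0, 0]}}

```text
clock: 2.05
eef_pos: [0.5054, -0.1337, 0.2031]
orientation: [-0.068, -3.139, 0.0]
contact_force: [-0.5, -0.2, -0.2]
width: -0.0
grasp_force: 0.0
```

```bash
python3 - <<'E'
from h import *
st();f=r.grab_frame("side");save(f,"side1.png")
c=f["frame"][180:330,260:460,::-1];cv2.imwrite("pics/c1.png",cv2.resize(c,None,fx=4,fy=4,interpolation=cv2.INTER_CUBIC))
E
```

```text
t 2.05 p [ 0.5054 -0.1337  0.2031] tip rack mm [ -9.7  60.9 130.1] yawerr 0.01 tz [-0.002 -0.    -1.   ] F [-0.5 -0.2 -0.2] w -0.0
```

View pics/c1.png

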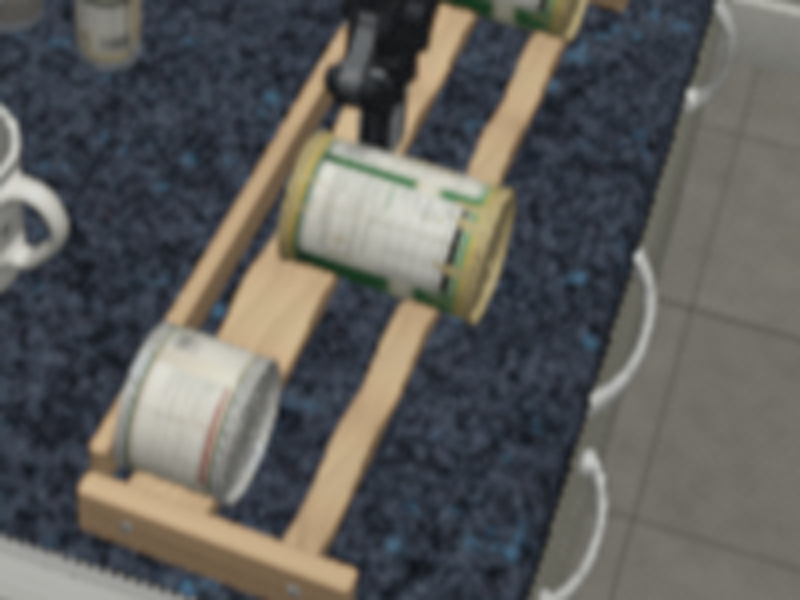

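The crop shows the shut fingertips at about (390,140), just above and beside the tin, whose top is at about (420,180). I'll descend to find contact.

>>> {"fn": "jog_arm", "kwargs": {"linear": [[0, 0, 0.02], [0, 0, 0.016], [0, 0, 0.003], [0, 0, 0.001], [0, 0, 0.001], [0, 0, 0]], "turn": [0, 0, 0, 0, 0, 0], "gripper": [0, 0, 0, 0, 0, 0]}}

```text
clock: 2.7
eef_pos: [0.5057, -0.1347, 0.1637]
orientation: [0.072, 3.139, 0.0]
contact_force: [-0.1, -0.3, 0.9]
width: -0.001
grasp_force: 0.0
```

```bash
python3 -c "
from h import *
st()"
```

```text
t 2.7 p [ 0.5057 -0.1347  0.1637] tip rack mm [-9.3 59.9 90.7] yawerr -0.12 tz [ 0.001  0.    -1.   ] F [-0.1 -0.3  0.9] w -0.0
```

>>> {"fn": "jog_arm", "kwargs": {"linear": [[0, 0, 0.001], [0, 0, 0.001], [0, 0, 0]], "turn": [0, 0, 0], "gripper": [0, 0, 0]}}

```text
clock: 3.0
eef_pos: [0.5054, -0.1344, 0.1609]
orientation: [0.071, 3.141, 0.0]
contact_force: [-1.1, 0.3, -0.1]
width: 0.004
grasp_force: 0.0
```

>>> {"fn": "jog_arm", "kwargs": {"linear": [[0, 0, 0.001], [0, 0, 0]], "turn": [0, 0], "gripper": [0, 0]}}

```text
clock: 3.2
eef_pos: [0.5054, -0.1344, 0.1598]
orientation: [-0.071, -3.141, -0.0]
contact_force: [-0.4, 0.1, 0.1]
width: 0.001
grasp_force: 0.0
```

>>> {"fn": "jog_arm", "kwargs": {"linear": [[0, 0, 0.001], [0, 0, 0]], "turn": [0, 0], "gripper": [0, 0]}}

```text
clock: 3.4
eef_pos: [0.5055, -0.1344, 0.1594]
orientation: [0.071, 3.141, -0.0]
contact_force: [-1.9, 1.5, 6.4]
width: 0.003
grasp_force: 2.8
```

Contact is at tip z ≈ 86.5 mm, about 23° behind the tin's top. I'll compute the no-slip fingertip path.

```bash
cat > path.py <<'E'
import numpy as np
R=37.7
def path(y0,f0,h,press,n,ds):
    k=2*np.pi/80;yw=np.linspace(-40,40,8001);z=18-4*np.cos(k*(yw+40));a=np.arctan(4*k*np.sin(k*(yw+40)))
    y=yw-R*np.sin(a);zc=z+R*np.cos(a);s=np.r_[0,np.cumsum(np.hypot(np.diff(y),np.diff(zc)))]
    P=[]
    for i in range(n+1):
        S=i*ds;c=np.interp(S,s,y);Z=np.interp(S,s,zc);c=y0-40-c   # ridge at y0-40
        u=S-f0*R       # contact roll measured from top
        if u<0: fy=c+R*np.sin(-u/R)+h;fz=Z+R*np.cos(u/R)
        elif u<2*h: fy=c+h-u;fz=Z+R
        else: q=(u-2*h)/R;fy=c-h-R*np.sin(q);fz=Z+R*np.cos(q)
        P.append((fy,fz,c,np.degrees((u if u<0 else max(0,u-2*h))/R)))
    return np.array(P)
if __name__=="__main__":
    P=path(40,.40,5.5,0,10,4.8);print(P.round(1));print(np.diff(P[:,:2],axis=0).round(1))
E
python3 path.py
```

```text
[[ 60.2  86.4  40.  -22.9]
 [ 51.   89.   35.3 -15.6]
 [ 41.7  91.4  30.7  -8.3]
 [ 32.3  93.2  26.1  -1. ]
 [ 22.9  94.5  21.5   0. ]
 [ 13.4  95.6  16.8   0. ]
 [  3.9  96.4  12.1   4.1]
 [ -5.6  96.3   7.4  11.4]
 [-15.   95.4   2.6  18.7]
 [-24.3  93.5  -2.2  26. ]
 [-33.2  90.9  -7.   33.3]]
[[-9.2  2.6]
 [-9.3  2.4]
 [-9.4  1.8]
 [-9.4  1.3]
 [-9.5  1.1]
 [-9.5  0.8]
 [-9.5 -0.1]
 [-9.4 -0.9]
 [-9.2 -1.8]
 [-9.  -2.7]]
```

>>> {"fn": "jog_arm", "kwargs": {"linear": [[0, 0, 0.0007], [0, -0.0046, -0.0013], [0, -0.0046, -0.0013], [0, -0.0046, -0.0012], [0, -0.0047, -0.0012]], "turn": [0, 0, 0, 0, 0], "gripper": [0, 0, 0, 0, 0]}}

```text
clock: 3.9
eef_pos: [0.5046, -0.153, 0.1638]
orientation: [0.071, 3.14, 0.0]
contact_force: [-2.7, 1.9, 6.1]
width: 0.002
grasp_force: 3.0
```

```bash
python3 -c "
from h import *
st();f=r.grab_frame('side');c=f['frame'][150:300,290:490,::-1];cv2.imwrite('pics/c2.png',cv2.resize(c,None,fx=3,fy=3,interpolation=cv2.INTER_CUBIC))"
```

```text
t 3.9 p [ 0.5046 -0.153   0.1638] tip rack mm [-9.6 41.7 90.8] yawerr -0.08 tz [ 0.  0. -1.] F [-2.7  1.9  6.1] w 0.0
```

View pics/c2.png

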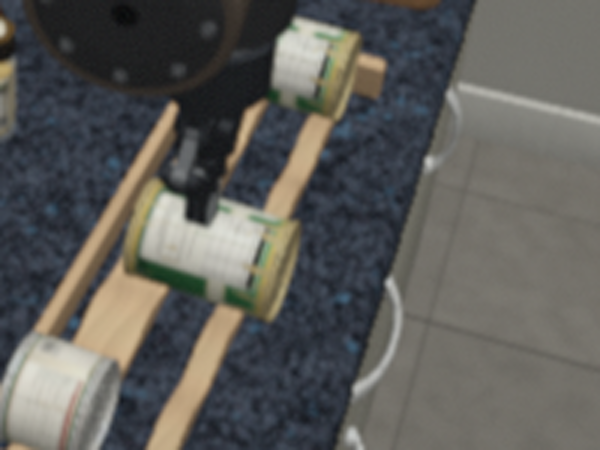

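The tips rest on the tin at about (200,215), and the tin is climbing with its label turned. I'll continue.

>>> {"fn": "jog_arm", "kwargs": {"linear": [[0, -0.0047, -0.0006], [0, -0.0047, -0.0008], [0, -0.0047, -0.0006], [0, -0.0047, -0.0006]], "turn": [0, 0, 0, 0], "gripper": [0, 0, 0, 0]}}

```text
clock: 4.35
eef_pos: [0.5038, -0.1719, 0.1669]
orientation: [0.07, 3.14, -0.0]
contact_force: [-3.7, 1.8, 12.3]
width: 0.0
grasp_force: 5.8
```

```bash
python3 -c "
from h import *
st();f=r.grab_frame('top');g=r.grab_frame('side');c=np.hstack([f['frame'][225:325,240:400],g['frame'][190:290,300:460]])[:,:,::-1];cv2.imwrite('pics/c3.png',cv2.resize(c,None,fx=2.5,fy=2.5,interpolation=cv2.INTER_CUBIC))"
```

```text
t 4.35 p [ 0.5038 -0.1719  0.1669] tip rack mm [-9.6 22.7 93.9] yawerr -0.07 tz [ 0. -0. -1.] F [-3.7  1.8 12.3] w 0.0
```

View pics/c3.png

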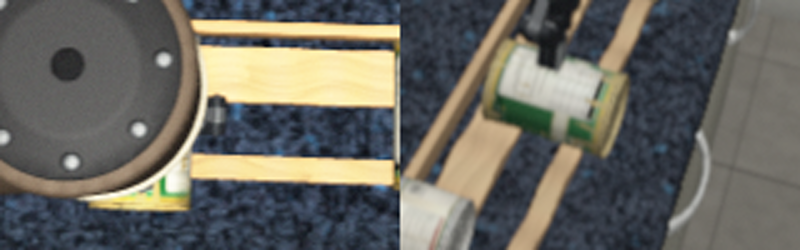

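The top view shows the tin's near end with its right edge at column 316, which puts its centre near rack y = 18. It is rolling as planned.

>>> {"fn": "jog_arm", "kwargs": {"linear": [[0, -0.0047, -0.0005], [0, -0.0048, -0.0006], [0, -0.0047, -0.0004], [0, -0.0048, -0.0004], [0, -0.0047, 0], [0, -0.0048, 0.0001]], "turn": [0, 0, 0, 0, 0, 0], "gripper": [0, 0, 0, 0, 0, 0]}}

```text
clock: 5.05
eef_pos: [0.5025, -0.2006, 0.1685]
orientation: [0.07, 3.14, -0.001]
contact_force: [-2.8, 0.3, 7.5]
width: -0.003
grasp_force: 4.0
```

```bash
python3 -c "
from h import *
st()"
```

```text
t 5.05 p [ 0.5025 -0.2006  0.1685] tip rack mm [-9.7 -6.  95.5] yawerr -0.07 tz [ 0.    -0.001 -1.   ] F [-2.8  0.3  7.5] w -0.0
```

>>> {"fn": "jog_arm", "kwargs": {"linear": [[0, -0.0047, 0.0005], [0, -0.0047, 0.0006], [0, -0.0046, 0.001], [0, -0.0046, 0.001]], "turn": [0, 0, 0, 0], "gripper": [0, 0, 0, 0]}}

```text
clock: 5.45
eef_pos: [0.5017, -0.2196, 0.1658]
orientation: [0.07, 3.14, -0.002]
contact_force: [-3.5, -2.8, 9.4]
width: 0.003
grasp_force: 5.2
```

```bash
python3 -c "
from h import *
st();f=r.grab_frame('top');g=r.grab_frame('side');c=np.hstack([f['frame'][225:325,240:400],g['frame'][170:270,310:470]])[:,:,::-1];cv2.imwrite('pics/c4.png',cv2.resize(c,None,fx=2.5,fy=2.5,interpolation=cv2.INTER_CUBIC))"
```

```text
t 5.45 p [ 0.5017 -0.2196  0.1658] tip rack mm [ -9.6 -25.1  92.8] yawerr -0.06 tz [ 0.001 -0.001 -1.   ] F [-3.5 -2.8  9.4] w 0.0
```

View pics/c4.png

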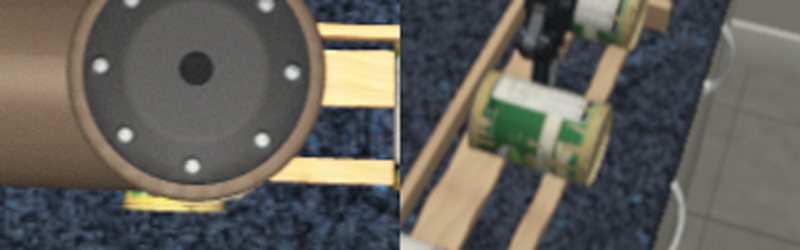

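The near end is centred at column 309, a little past the ridge. One more small roll, then a quick lift so it runs down into the next hollow.

>>> {"fn": "jog_arm", "kwargs": {"linear": [[0, -0.0045, 0.0013], [0, -0.0045, 0.0014], [0, -0.008, -0.045], [0, 0, -0.02], [0, 0, 0], [0, 0, 0], [0, 0, 0], [0, 0, 0], [0, 0, 0], [0, 0, 0], [0, 0, 0], [0, 0, 0]], "turn": [0, 0, 0, 0, 0, 0, 0, 0, 0, 0, 0, 0], "gripper": [0, 0, 0, 0, 0, 0, 0, 0, 0, 0, 0, 0]}}

```text
clock: 6.75
eef_pos: [0.5008, -0.2357, 0.2267]
orientation: [-0.071, -3.141, 0.0]
contact_force: [-0.1, 0.5, 0.1]
width: 0.0
grasp_force: 0.0
```

>>> {"fn": "jog_arm", "kwargs": {"linear": [[0, 0.012, 0], [0, 0.012, 0], [0, 0.012, 0], [0, 0, 0], [0, 0, 0], [0, 0, 0]], "turn": [0, 0, 0, 0, 0, 0], "gripper": [0, 0, 0, 0, 0, 0]}}

```text
clock: 7.35
eef_pos: [0.5025, -0.1996, 0.2269]
orientation: [0.07, 3.141, -0.0]
contact_force: [-0.7, 0.2, -0.6]
width: 0.0
grasp_force: 0.0
```

```bash
python3 -c "
from h import *
st();f=r.grab_frame('top');g=r.grab_frame('side');c=np.hstack([f['frame'][225:325,240:400],g['frame'][150:250,310:470]])[:,:,::-1];cv2.imwrite('pics/c5.png',cv2.resize(c,None,fx=2.5,fy=2.5,interpolation=cv2.INTER_CUBIC))"
```

```text
t 7.35 p [ 0.5025 -0.1996  0.2269] tip rack mm [ -9.7  -5.1 153.9] yawerr -0.07 tz [ 0. -0. -1.] F [-0.7  0.2 -0.6] w 0.0
```

View pics/c5.png

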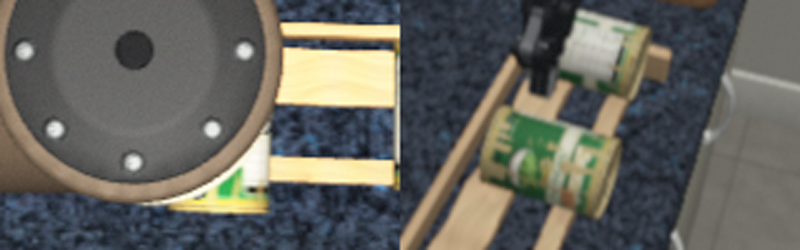

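The tin lies in the middle hollow (rack y ≈ -40), and the end tin is unmoved. I'll set the tips down again 20 mm behind it.

>>> {"fn": "jog_arm", "kwargs": {"linear": [[0, -0.0075, 0], [0, -0.0072, 0], [0, 0, 0.03], [0, 0, 0.03], [0, 0, 0.004], [0, 0, 0.001], [0, 0, 0.001], [0, 0, 0]], "turn": [0, 0, 0, 0, 0, 0, 0, 0], "gripper": [0, 0, 0, 0, 0, 0, 0, 0]}}

```text
clock: 8.25
eef_pos: [0.5025, -0.2147, 0.1621]
orientation: [0.071, 3.139, -0.0]
contact_force: [0.0, 0.1, 0.1]
width: -0.001
grasp_force: 0.0
```

>>> {"fn": "jog_arm", "kwargs": {"linear": [[0, 0, 0.001], [0, 0, 0]], "turn": [0, 0], "gripper": [0, 0]}}

```text
clock: 8.45
eef_pos: [0.502, -0.2145, 0.1605]
orientation: [0.071, 3.14, -0.0]
contact_force: [-0.1, -0.6, -0.0]
width: -0.002
grasp_force: 0.0
```

```bash
python3 -c "
from h import *
st()"
```

```text
t 8.45 p [ 0.502  -0.2145  0.1605] tip rack mm [ -9.5 -19.9  87.5] yawerr -0.09 tz [ 0.001 -0.    -1.   ] F [-0.1 -0.6 -0. ] w -0.0
```

>>> {"fn": "jog_arm", "kwargs": {"linear": [[0, 0, 0.001], [0, 0, 0]], "turn": [0, 0], "gripper": [0, 0]}}

```text
clock: 8.65
eef_pos: [0.5021, -0.2145, 0.1595]
orientation: [0.071, 3.14, -0.0]
contact_force: [-1.0, 1.0, 4.4]
width: 0.003
grasp_force: 2.5
```

>>> {"fn": "jog_arm", "kwargs": {"linear": [[0, 0, 0.0007], [0, 0, 0]], "turn": [0, 0], "gripper": [0, 0]}}

```text
clock: 8.85
eef_pos: [0.5022, -0.2145, 0.1592]
orientation: [0.07, 3.14, -0.001]
contact_force: [-2.8, 2.1, 9.9]
width: 0.001
grasp_force: 4.7
```

Contact is the same as before, so I'll repeat the same stroke.

>>> {"fn": "jog_arm", "kwargs": {"linear": [[0, -0.0046, -0.0013], [0, -0.0046, -0.0013], [0, -0.0046, -0.0012], [0, -0.0047, -0.0012], [0, -0.0047, -0.0007], [0, -0.0047, -0.0008], [0, -0.0047, -0.0006], [0, -0.0047, -0.0006]], "turn": [0, 0, 0, 0, 0, 0, 0, 0], "gripper": [0, 0, 0, 0, 0, 0, 0, 0]}}

```text
clock: 9.65
eef_pos: [0.5003, -0.252, 0.167]
orientation: [0.07, 3.14, -0.001]
contact_force: [-2.6, 2.7, 9.2]
width: -0.0
grasp_force: 4.5
```

>>> {"fn": "jog_arm", "kwargs": {"linear": [[0, -0.0047, -0.0005], [0, -0.0048, -0.0006], [0, -0.0047, -0.0004], [0, -0.0048, -0.0004], [0, -0.0047, 0], [0, -0.0048, 0.0001]], "turn": [0, 0, 0, 0, 0, 0], "gripper": [0, 0, 0, 0, 0, 0]}}

```text
clock: 10.25
eef_pos: [0.499, -0.2806, 0.1685]
orientation: [0.07, 3.14, -0.001]
contact_force: [-1.2, 0.1, 7.4]
width: 0.0
grasp_force: 3.2
```

>>> {"fn": "jog_arm", "kwargs": {"linear": [[0, -0.0047, 0.0005], [0, -0.0047, 0.0006], [0, -0.0046, 0.001], [0, -0.0046, 0.001]], "turn": [0, 0, 0, 0], "gripper": [0, 0, 0, 0]}}

```text
clock: 10.65
eef_pos: [0.4982, -0.2997, 0.1658]
orientation: [0.07, 3.14, -0.002]
contact_force: [-2.4, -1.7, 8.9]
width: -0.004
grasp_force: 4.1
```

```bash
python3 -c "
from h import *
st();f=r.grab_frame('top');a=f['frame']
h=cv2.cvtColor(a,cv2.COLOR_RGB2HSV)
# tin near end strip: non-blue, saturated yellow/green, below the front slat row
m=cv2.inRange(h,(18,90,90),(80,255,255))[298:316,200:440]
ys,xs=np.nonzero(m);print(f['cx'],sorted(set((xs+200).tolist())),np.unique(ys+298))"
```

```text
t 10.65 p [ 0.4982 -0.2997  0.1658] tip rack mm [  -9.6 -105.2   92.8] yawerr -0.06 tz [ 0.001 -0.001 -1.   ] F [-2.4 -1.7  8.9] w -0.0
321.02150966374927 [333, 334, 335, 336, 337, 338, 339, 340, 341, 342, 343, 344, 345, 346, 347, 348, 349, 350, 351, 352, 353, 354, 355, 356, 357, 358, 359, 360, 361, 362, 363, 364, 365, 366, 367, 368, 369, 370, 371, 372, 373, 432, 433, 434, 435, 436, 437, 438, 439] [298 299 300 301 302 303 304 305 306 307 308 309 310 311 312]
```

It is past the ridge again (column 353, rack y ≈ -88). I'll lift now.

>>> {"fn": "jog_arm", "kwargs": {"linear": [[0, -0.003, 0.0008], [0, -0.008, -0.045], [0, 0, -0.03], [0, 0, 0], [0, 0, 0], [0, 0, 0], [0, 0, 0], [0, 0, 0], [0, 0, 0], [0, 0, 0], [0, 0, 0], [0, 0, 0]], "turn": [0, 0, 0, 0, 0, 0, 0, 0, 0, 0, 0, 0], "gripper": [0, 0, 0, 0, 0, 0, 0, 0, 0, 0, 0, 0]}}

```text
clock: 11.9
eef_pos: [0.4974, -0.3098, 0.2386]
orientation: [-0.071, -3.141, -0.0]
contact_force: [0.4, -1.0, 0.4]
width: -0.002
grasp_force: 0.0
```

>>> {"fn": "jog_arm", "kwargs": {"linear": [[0.03, 0, 0], [0.03, 0, 0], [0.03, 0, 0], [0.02, 0, 0], [0, 0, 0], [0, 0, 0], [0, 0, 0], [0, 0, 0], [0, 0, 0], [0, 0, 0]], "turn": [0, 0, 0, 0, 0, 0, 0, 0, 0, 0], "gripper": [0, 0, 0, 0, 0, 0, 0, 0, 0, 0]}}

```text
clock: 12.9
eef_pos: [0.3879, -0.3048, 0.2385]
orientation: [-0.071, -3.14, -0.0]
contact_force: [0.7, 0.3, -0.2]
width: 0.001
grasp_force: 0.0
```

```bash
python3 -c "
from h import *
st();f=r.grab_frame('top');g=r.grab_frame('side');c=np.hstack([f['frame'][215:335,280:460],g['frame'][130:250,330:450]])[:,:,::-1];cv2.imwrite('pics/c6.png',cv2.resize(c,None,fx=2.6,fy=2.6,interpolation=cv2.INTER_CUBIC))"
```

```text
t 12.9 p [ 0.3879 -0.3048  0.2385] tip rack mm [-119.6 -115.1  165.5] yawerr -0.09 tz [-0.  0. -1.] F [ 0.7  0.3 -0.2] w 0.0
```

View pics/c6.png

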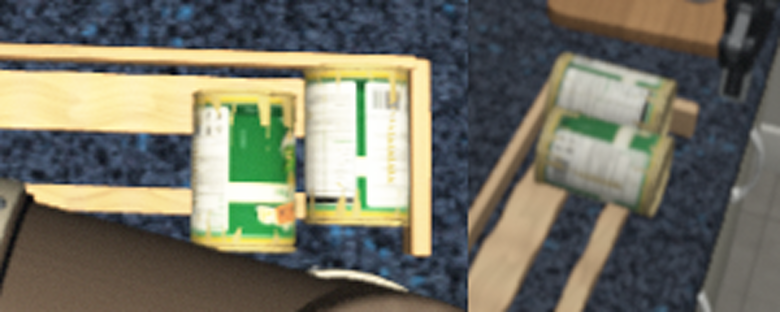

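The loose tin is now in the hollow beside the end tall tin: centre about (245,170) in the crop, against the end tin's (358,145). Its ends are about 25 crop px (≈18 mm) short of home. I'll go down in front of its near end.

>>> {"fn": "jog_arm", "kwargs": {"linear": [[0, -0.005, 0.025], [0, 0, 0.03], [0, 0, 0.03], [0, 0, 0.03], [-0.01, 0, 0], [-0.01, 0, 0], [-0.005, 0, 0], [-0.005, 0, 0], [0, 0, 0]], "turn": [0, 0, 0, 0, 0, 0, 0, 0, 0], "gripper": [0, 0, 0, 0, 0, 0, 0, 0, 0]}}

```text
clock: 13.9
eef_pos: [0.4187, -0.3113, 0.1248]
orientation: [0.07, 3.139, -0.001]
contact_force: [0.2, 0.5, -0.7]
width: 0.005
grasp_force: 0.0
```

```bash
python3 -c "
from h import *
st()"
```

```text
t 13.9 p [ 0.4187 -0.3113  0.1248] tip rack mm [ -88.6 -120.3   51.8] yawerr -0.07 tz [ 0.002 -0.001 -1.   ] F [ 0.2  0.5 -0.7] w 0.01
```

>>> {"fn": "jog_arm", "kwargs": {"linear": [[-0.002, 0, 0], [-0.002, 0, 0], [-0.002, 0, 0], [-0.002, 0, 0], [-0.002, 0, 0], [-0.002, 0, 0]], "turn": [0, 0, 0, 0, 0, 0], "gripper": [0, 0, 0, 0, 0, 0]}}

```text
clock: 14.5
eef_pos: [0.4289, -0.3117, 0.1236]
orientation: [-0.071, -3.14, -0.0]
contact_force: [-4.1, -0.7, 2.2]
width: -0.0
grasp_force: 1.5
```

>>> {"fn": "jog_arm", "kwargs": {"linear": [[-0.002, 0, 0], [-0.002, 0, 0], [-0.002, 0, 0]], "turn": [0, 0, 0], "gripper": [0, 0, 0]}}

```text
clock: 14.8
eef_pos: [0.4354, -0.312, 0.1236]
orientation: [-0.071, -3.141, -0.0]
contact_force: [-2.4, 0.3, 0.3]
width: 0.003
grasp_force: 1.2
```

>>> {"fn": "jog_arm", "kwargs": {"linear": [[-0.002, 0, 0], [-0.002, 0, 0]], "turn": [0, 0], "gripper": [0, 0]}}

```text
clock: 15.0
eef_pos: [0.4395, -0.3121, 0.1236]
orientation: [-0.071, -3.141, -0.0]
contact_force: [-1.8, -0.1, 0.0]
width: 0.002
grasp_force: 1.1
```

>>> {"fn": "jog_arm", "kwargs": {"linear": [[-0.002, 0, 0], [-0.002, 0, 0]], "turn": [0, 0], "gripper": [0, 0]}}

```text
clock: 15.2
eef_pos: [0.4435, -0.3123, 0.1236]
orientation: [0.071, 3.141, 0.0]
contact_force: [-0.7, -0.1, -0.3]
width: -0.004
grasp_force: 1.0
```

>>> {"fn": "jog_arm", "kwargs": {"linear": [[-0.001, 0, 0], [-0.001, 0, 0]], "turn": [0, 0], "gripper": [0, 0]}}

```text
clock: 15.4
eef_pos: [0.444, -0.3123, 0.1236]
orientation: [-0.072, -3.138, -0.001]
contact_force: [-10.0, 0.9, 6.6]
width: 0.001
grasp_force: 4.7
```

>>> {"fn": "jog_arm", "kwargs": {"linear": [[-0.001, 0, 0], [0, 0, 0]], "turn": [0, 0], "gripper": [0, 0]}}

```text
clock: 15.6
eef_pos: [0.444, -0.3122, 0.1235]
orientation: [-0.072, -3.136, -0.002]
contact_force: [-9.8, 0.8, 6.2]
width: 0.003
grasp_force: 5.0
```

>>> {"fn": "jog_arm", "kwargs": {"linear": [[-0.001, 0, 0], [-0.001, 0, 0], [0, 0, 0]], "turn": [0, 0, 0], "gripper": [0, 0, 0]}}

```text
clock: 15.9
eef_pos: [0.4443, -0.3121, 0.1232]
orientation: [-0.073, -3.133, -0.003]
contact_force: [-15.1, 0.7, 10.4]
width: 0.001
grasp_force: 7.6
```

>>> {"fn": "jog_arm", "kwargs": {"linear": [[0.004, 0, 0], [0.02, 0, 0], [0.03, 0, 0], [0, 0, -0.03], [0, 0, -0.04], [0.02, 0, -0.04], [0.02, 0, 0], [0, 0, 0], [0, 0, 0], [0, 0, 0]], "turn": [0, 0, 0, 0, 0, 0, 0, 0, 0, 0], "gripper": [0, 0, 0, 0, 0, 0, 0, 0, 0, 0]}}

```text
clock: 16.9
eef_pos: [0.3551, -0.3084, 0.2335]
orientation: [0.071, 3.14, -0.0]
contact_force: [0.4, 0.1, 0.4]
width: 0.0
grasp_force: 0.0
```

```bash
python3 -c "
from h import *
st();f=r.grab_frame('top');g=r.grab_frame('side');cv2.imwrite('pics/t7.png',f['frame'][:,:,::-1])
a=f['frame'][215:325,320:455];b=g['frame'][130:240,330:440]
cv2.imwrite('pics/c7.png',cv2.resize(np.hstack([a,b])[:,:,::-1],None,fx=3.2,fy=3.2,interpolation=cv2.INTER_CUBIC))"
```

```text
t 16.9 p [ 0.3551 -0.3084  0.2335] tip rack mm [-152.2 -120.2  160.5] yawerr -0.08 tz [ 0. -0. -1.] F [0.4 0.1 0.4] w 0.0
```

View pics/c7.png

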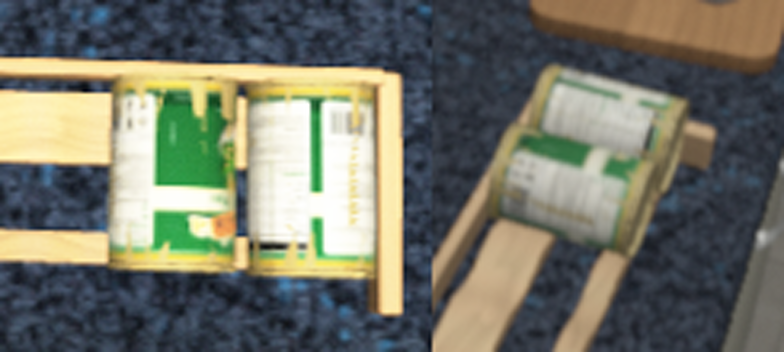

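The tall tin lies flush against the rail beside the end tin. Their near ends are at rows 270 and 278, in line with the rack's slight yaw. The gripper is clear, so I'll hand in.

```bash
python3 -c "
from station import r
print(r.job_done())"
```

```text
the job is handed in; nothing more can be done
None
```

I rolled the tall tin over both ridges into the free hollow beside the other tall tin and pushed it home against the back rail, then handed the job in at about 17 s. The end tall tin is in its hollow in the last picture; the short tin, mug and jar, which the arm never went near, weren't pictured again at the end.

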